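# Make up two wax-painting class kits

## Task

Make up the two class kits in the divided trays. The white tray gets the yellow tin and the brush, the black tray gets the red tin and the scraper: in each, the tin stands upright in the short bay and the tool lies flat along the long bay, either way round but top side still up, nothing resting on a rim. Leave the blue tin and the amber jar standing where they are.

Things in the scene. Friction and masses are not known exactly. Their poses are not given: they have to be found in the camera images.
- white_tray: White shallow kit tray, outside 94 mm wide (x) by 230 mm long (y), fixed to the bench, rims 12 mm high and 4 mm thick, floor 4 mm thick. One grey 4 mm divider, as high as the rim, splits it into a long bay for a tool (inside 86 by 140 mm, centre at y = -41 mm) and a short bay for a tin (inside 86 by 78 mm, centre at y = +72 mm). Origin: centre of its underside, on the bench; z up.
- black_tray: Black shallow kit tray, outside 94 mm wide (x) by 230 mm long (y), fixed to the bench, rims 12 mm high and 4 mm thick, floor 4 mm thick. One grey 4 mm divider, as high as the rim, splits it into a long bay for a tool (inside 86 by 140 mm, centre at y = -41 mm) and a short bay for a tin (inside 86 by 78 mm, centre at y = +72 mm). Origin: centre of its underside, on the bench; z up.
- yellow_tin: Lid-less aluminium tin, solid with yellow wax, yellow band and top; upright cylinder 50 mm in diameter, 45 mm high, 0.09 to 0.18 kg. Origin: centre of its underside, z up. Belongs in the white tray.
- red_tin: Lid-less aluminium tin, solid with red wax, red band and top; upright cylinder 50 mm in diameter, 45 mm high, 0.09 to 0.18 kg. Origin: centre of its underside, z up. Belongs in the black tray.
- blue_tin: Lid-less aluminium tin, solid with blue wax, blue band and top; upright cylinder 50 mm in diameter, 45 mm high, 0.09 to 0.18 kg. Origin: centre of its underside, z up. Not needed: stays where it is.
- brush: Stubby flat brush lying on the bench, 120 mm long: pale wooden handle, steel ferrule (34 mm wide, 16 mm thick), cream head (32 mm wide, 12 mm thick) out to x = +60 mm. Its handle is a straight bar 22 mm wide and 20 mm thick, from x = -60 to x = +14 mm, good to grip across its width (y) at about x = -8 mm. Origin: at mid-length, on the underside; x along the tool towards its head, z up.
- scraper: Scraper lying on the bench, 120 mm long: green plastic handle, flat steel blade (38 mm wide, 3 mm thick, 10 mm above the underside) out to x = +60 mm. Its handle is a straight bar 22 mm wide and 20 mm thick, from x = -60 to x = +14 mm, good to grip across its width (y) at about x = -8 mm. Origin: at mid-length, on the underside; x along the tool towards its head, z up.
- amber_jar: Closed amber glass jar with a white cap and a blank label, 54 mm in diameter, 75 mm high, standing loose between the trays. Origin: centre of its underside. Stays where it is.
Mind the look-alikes: they are no part of the job. What is shaped like the brush but pink or purple is not meant.

How it is judged:
By the outcome, as a careful person would: the job done as asked, in the order asked, and still so for the second after the job is handed in, with the robot touching nothing.
It also fails if it takes over 102 s, if anything falls off the work surface, if the arm or the gripper's body presses on something with over 40 N, if the wrist force passes 120 N, or if a joint passes its speed limit or range.

## Robot

A 6-joint arm with a two-finger parallel gripper is mounted at the origin on the work surface. World frame = base frame: x ahead of the robot, y to its left, z up, the work surface at z = 0. Lengths are in m, angles in rad, forces in N, time in s.
With the tool pointing down it reaches from about 0.35 to 1 m from the base axis. Payload 7.1 kg.
Tool frame: the origin (TCP) lies between the finger pads; the fingertips stand 22 mm ahead of it and the grasp point (between the pads) lies 3 mm ahead of it; x points along the fingers, y is the direction in which the jaws open and shut, and the axes are right-handed (so a half turn about x gives the same grasp; the last joint's range is limited). The gripper opens to 85 mm and grips with 20 to 120 N. Pads are 22 mm wide; open, the fingers measure 114 mm over their backs; the gripper's body (76 mm by 85 mm) begins 54 mm behind the grasp point. The pads swing forward as they close: fully open they stand 13 mm farther back than shut.
Start: joints at [1.186, 0.423, 1.63, -0, 1.089, -0.019], TCP at [0.224, 0.584, 0.253] pointing down, gripper open.
Joint ranges: [-3, 3], [-0.9, 2.11], [0.09, 2.58], [-1.31, 4.45], [0.11, 2.69], [-2.54, 2.54]. Speed limits (rad/s): [2.39, 2.39, 3.01, 3.14, 3.14, 3.14].

## Interface

Orientations are given as a rotation vector (axis times angle).
In Python, from rig import manip gives the robot as it stands. The module is installed in compiled form; this text tells all that it offers. Calls block until the motion is done:
- manip.move_to(position, orientation): joint-space move of the TCP to a pose.
- manip.servo_line(position, orientation=None, rate=0.15): straight line of the TCP; orientation=None keeps the orientation; rate is the mean speed in m/s.
- manip.set_joints(angles): joint-space move.
- manip.command_gripper(opening, f_grip=None): finger opening in m; f_grip is the grip in N (None keeps the last); returns when the fingers have stopped.
- manip.hold(seconds).
- manip.solve_ik(position, orientation): joint angles nearest the present ones, or None.
- manip.camera(name): name is "scene" or "side" or "wrist"; returns a dict with "image" (480x640x3 uint8, red, green, blue), "fx", "fy", "cx", "cy" (pixels), "cam_to_world" (4x4, takes a point from camera to world coordinates); the wrist camera has in their place "mount" (4x4, takes a point from camera to tool coordinates, whose origin is the TCP and whose axes are the tool frame's). Camera axes: x right, y down, z forward; pixel columns grow to the right and rows downward; lengths in m; the calibration is good to about 2 mm. A picture is of the moment at which its call begins: read the wrist's pose just before it. There is no depth.
A pose or a line that the arm cannot do raises manip.IKError and nothing moves.
- manip.sign_off(): hands the job in, once; it reports no verdict.
Readings, each from a call of its own:
- manip.get_time(): time.
- manip.get_joint_positions(): joint angles.
- manip.get_joint_vel(): joint speeds.
- manip.get_tau(): joint torques, N m.
- manip.get_position(): TCP position.
- manip.get_ee_rot(): TCP orientation.
- manip.get_contact_force(): force on the tool from outside, world axes, zero at the start.
- manip.get_torque(): the same for the moment, N m.
- manip.get_width(): finger opening in m.
Only numpy, scipy, OpenCV 4.12 (cv2) and the standard library are available. Lean on these libraries where they do the work, as an engineer would, in place of code of your own. Each camera call takes 0.05 s, during which the arm holds its last target.

## Working session

There is one attempt and no reset: what is moved stays moved. The work goes in short steps, each a Python script; the robot and the scene stay as the last script left them, time stands still between calls to the robot, and variables do not carry over. Pictures are saved under pics/ and viewed, and the job is handed in when it is done.

```bash
mkdir -p pics
python3 - <<'E'
from rig import manip
import cv2,numpy as np
for n in ["scene","side","wrist"]:
    c=manip.camera(n)
    cv2.imwrite(f"pics/{n}0.png",c["image"][:,:,::-1])
    print(n,c["fx"],c["fy"],c["cx"],c["cy"]);print(np.round(c.get("cam_to_world",c.get("mount")),4))
print(manip.get_time(),manip.get_position(),manip.get_ee_rot(),manip.get_width())
E
```

```text
scene 526.2766058093431 526.2766058093431 325.85977888275653 236.15497118020087
[[ 0.1311  0.7783 -0.6141  1.1573]
 [ 0.9913 -0.1078  0.0751 -0.0582]
 [-0.0077 -0.6186 -0.7857  0.9838]
 [ 0.      0.      0.      1.    ]]
side 511.09624077758093 511.09624077758093 316.874545746111 239.18123609073234
[[ 0.9842 -0.1173  0.1327  0.3169]
 [-0.177  -0.6157  0.7679 -0.7094]
 [-0.0083 -0.7792 -0.6267  0.6516]
 [ 0.      0.      0.      1.    ]]
wrist 427.6156281665535 427.6156281665535 316.7115827839901 232.67768657967915
[[-1.900e-03 -2.820e-01  9.594e-01 -1.207e-01]
 [ 1.000e+00 -1.300e-03  1.600e-03 -0.000e+00]
 [ 8.000e-04  9.594e-01  2.820e-01 -7.220e-02]
 [ 0.000e+00  0.000e+00  0.000e+00  1.000e+00]]
0.15 [0.22339016 0.58327178 0.25271297] [ 0.28607255  1.55188954 -0.28795409] 0.08569028385144975
```

View pics/scene0.png

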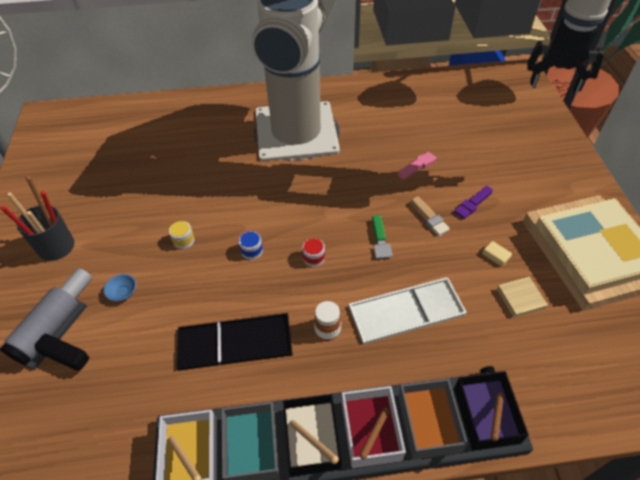

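View pics/side0.png

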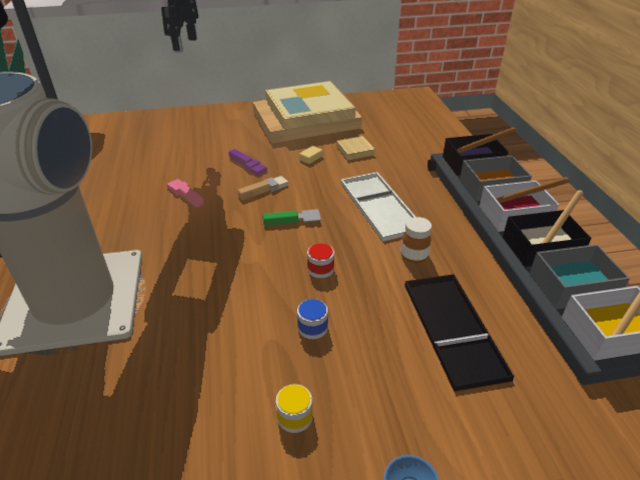

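View pics/wrist0.png

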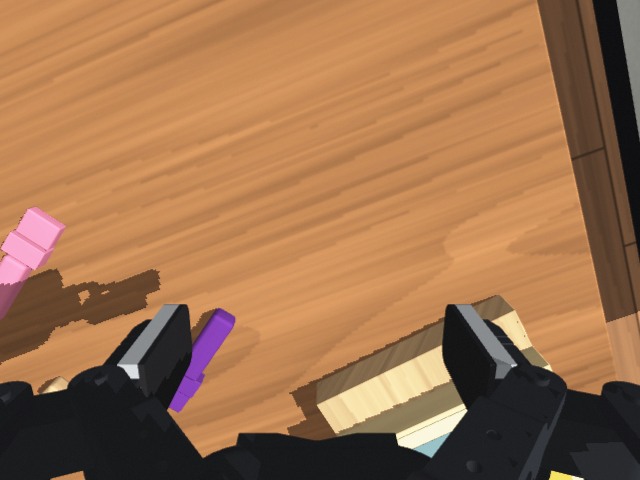

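Run:
```python
import cv2,numpy as np
s=cv2.imread('pics/scene0.png');d=cv2.imread('pics/side0.png')
a=cv2.resize(s[150:380,160:480],None,fx=2.5,fy=2.5,interpolation=cv2.INTER_CUBIC)
b=cv2.resize(d[140:440,220:520],None,fx=2,fy=2,interpolation=cv2.INTER_CUBIC)
cv2.imwrite('pics/sz.png',a);cv2.imwrite('pics/dz.png',b)
```

```text
(no output)
```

View pics/sz.png

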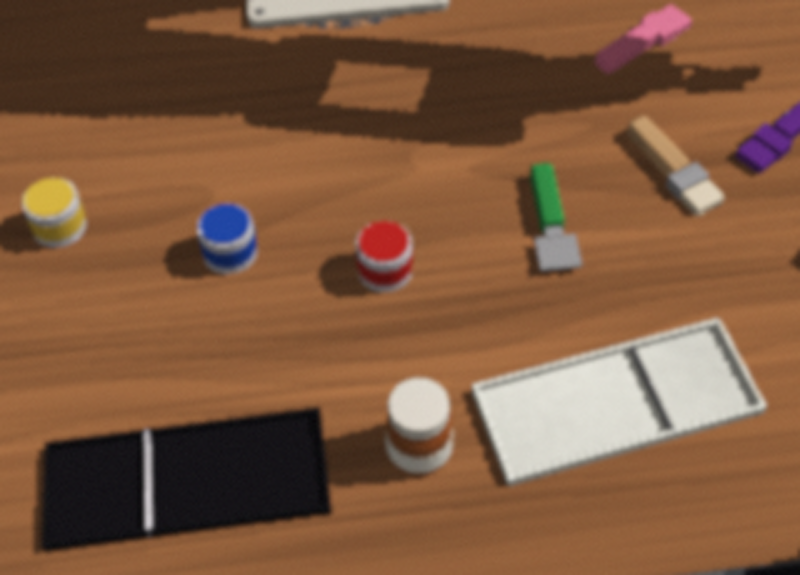

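View pics/dz.png

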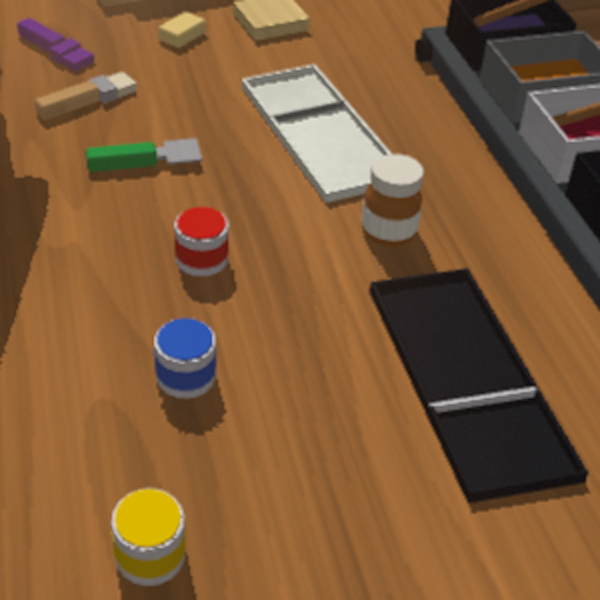

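```bash
cat > h.py <<'E'
from rig import manip
import cv2,numpy as np
from scipy.spatial.transform import Rotation as R
def ray(c,uv,z,T=None):
    T=c["cam_to_world"] if T is None else T
    uv=np.atleast_2d(uv).astype(float)
    d=np.c_[(uv[:,0]-c["cx"])/c["fx"],(uv[:,1]-c["cy"])/c["fy"],np.ones(len(uv))]@T[:3,:3].T
    o=T[:3,3]
    return o+d*((z-o[2])/d[:,2])[:,None]
def wristcam():
    p=manip.get_position();r=manip.get_ee_rot();c=manip.camera("wrist")
    T=np.eye(4);T[:3,:3]=R.from_rotvec(r).as_matrix();T[:3,3]=p
    c["cam_to_world"]=T@c["mount"];return c
def comps(m,amin=30):
    n,l,st,ce=cv2.connectedComponentsWithStats(m.astype(np.uint8),connectivity=4)
    return [(st[i],ce[i],(l==i)) for i in range(1,n) if st[i][4]>=amin]
def hsv(c): return cv2.cvtColor(c["image"],cv2.COLOR_RGB2HSV).astype(int)
def masks(c):
    h=hsv(c);H,S,V=h[...,0],h[...,1],h[...,2]
    return dict(yellow=(H>22)&(H<34)&(S>150)&(V>110),red=((H<5)|(H>174))&(S>190)&(V>90),blue=(H>108)&(H<125)&(S>150)&(V>80),
      green=(H>50)&(H<75)&(S>120)&(V>50))
E
python3 - <<'E'
from h import *
for n in ["scene","side"]:
    c=manip.camera(n)
    for k,m in masks(c).items():
        for st,ce,mm in comps(m,25):
            z=.045 if k!='green' else .02
            (x,y),(w,h),a=cv2.minAreaRect(cv2.findContours(mm.astype(np.uint8),0,2)[0][0])
            print(n,k,st,np.round(ce,1),np.round(ray(c,ce,z)[0],4))
E
```

```text
scene yellow [171 222  17  14 181] [179.1 228.3] [ 0.3545 -0.3003  0.045 ]
scene red [ 41 192  14  29 110] [ 48.  205.4] [ 0.2393 -0.6149  0.045 ]
scene red [  1 206  32  27 137] [ 15.  218.8] [ 0.2722 -0.6836  0.045 ]
scene red [305 239  17  14 188] [312.9 245.7] [ 0.4465 -0.0006  0.045 ]
scene red [348 399  27  38 638] [360.4 413.8] [0.834  0.0398 0.045 ]
scene red [355 435  13  20  98] [359.6 444.7] [0.8867 0.0292 0.045 ]
scene red [371 436  11  17  98] [377.2 446.1] [0.893  0.0588 0.045 ]
scene blue [494  51  10  10  72] [499.1  55.2] [-0.2103  0.6571  0.045 ]
scene blue [241 233  18  13 193] [249.3 239. ] [ 0.4079 -0.1411  0.045 ]
scene blue [250 247  11   9  36] [255.9 251.6] [ 0.4455 -0.1282  0.045 ]
scene green [373 216  12  24 210] [378.2 227.6] [0.3955 0.1596 0.02  ]
side yellow [294  85  35  13 286] [311.   91.2] [0.5521 0.7248 0.045 ]
side yellow [624 315  16  18 157] [633.9 324.5] [ 0.893  -0.2673  0.045 ]
side yellow [596 318  25  17 233] [608.3 325.1] [ 0.8533 -0.2611  0.045 ]
side yellow [278 385  32  28 723] [293.5 398.6] [ 0.3526 -0.302   0.045 ]
side yellow [278 414  32  15 250] [293.7 422.1] [ 0.3478 -0.3371  0.045 ]
side red [309 244  23  15 279] [320.3 251. ] [ 0.4454 -0.0015  0.045 ]
side red [308 261  26  13 180] [320.4 267.6] [ 0.4374 -0.0465  0.045 ]
side blue [299 300  27  20 415] [312.1 309.2] [ 0.4059 -0.1426  0.045 ]
side green [263 211  35  14 384] [280.2 217.8] [0.3883 0.1485 0.02  ]
```

Run:
```python
from h import *
for n,wr,br in [("scene",(345,275,470,345),(170,305,300,375)),("side",(335,165,418,243),(395,268,520,395))]:
    c=manip.camera(n);h=hsv(c)
    for k,r in [("white",wr),("black",br)]:
        m=np.zeros(h.shape[:2],bool);sl=np.s_[r[1]:r[3],r[0]:r[2]]
        if k=="white": m[sl]=(h[sl][...,1]<60)&(h[sl][...,2]>100)
        else: m[sl]=(h[sl][...,2]<45)
        if k=="black": pass
        cs=comps(m,100);st,ce,mm=max(cs,key=lambda q:q[0][4])
        mm=cv2.morphologyEx(mm.astype(np.uint8),cv2.MORPH_CLOSE,np.ones((7,7)))
        ct=max(cv2.findContours(mm,0,cv2.CHAIN_APPROX_NONE)[0],key=cv2.contourArea)
        hull=cv2.convexHull(ct)[:,0]
        P=ray(c,hull,.010)[:,:2]
        rect=cv2.minAreaRect((P*1000).astype(np.float32))
        print(n,k,st,np.round(rect[0],1),np.round(rect[1],1),round(rect[2],1))
        ap=cv2.approxPolyDP(hull.reshape(-1,1,2),5,True)[:,0]
        print(ap.tolist(),np.round(ray(c,ap,.012)[:,:2]*1000).tolist())
        # divider
        d=np.zeros_like(m)
        if k=="black": d[sl]=(h[sl][...,2]>110)&(h[sl][...,1]<60)
        else: d[sl]=(h[sl][...,2]<150)&(h[sl][...,1]<60)&(h[sl][...,2]>40)
        for st,ce,_ in comps(d,25): print('  div',st,np.round(ray(c,ce,.012)[0]*1000,1))
```

```text
scene white [ 349  278  117   66 4368] [613.7 179.2] [ 98.8 232.8] 9.5
[[465, 310], [363, 343], [349, 304], [447, 278]] [[635.0, 300.0], [681.0, 73.0], [587.0, 59.0], [551.0, 284.0]]
  div [443 280  20  32 125] [596.6 284.7  12. ]
  div [409 288  20  34 169] [609.8 206.   12. ]
  div [360 327  61  17  90] [671.2 124.3  12. ]
scene black [ 220  314   72   50 2839] [ 638.6 -143.5] [ 94.5 143.7] 0.5
[[286, 314], [291, 354], [220, 363], [221, 322]] [[593.0, -76.0], [685.0, -74.0], [686.0, -215.0], [594.0, -212.0]]
  div [217 322   4  40 116] [ 638.9 -216.5   12. ]
side white [ 341  173   77   68 2757] [612.3 168.4] [102.9 254.5] 9.2
[[341, 180], [378, 173], [417, 217], [417, 237], [381, 239]] [[547.0, 280.0], [639.0, 294.0], [673.0, 108.0], [651.0, 44.0], [578.0, 51.0]]
  div [344 173  69  44 394] [611.9 224.9  12. ]
  div [342 182  62  59 239] [579.5 113.4  12. ]
  div [406 226  12  12  75] [644.   58.7  12. ]
side black [ 406  275  108  116 6161] [ 634.  -189.9] [ 96.7 235.5] 0.6
[[406, 282], [453, 275], [512, 380], [454, 390]] [[589.0, -77.0], [679.0, -75.0], [678.0, -308.0], [587.0, -308.0]]
  div [435 333  53  11 141] [ 634.9 -218.3   12. ]
```

```bash
cat >> h.py <<'E'
def down(th):
    y=np.array([np.cos(th),np.sin(th),0]);x=np.array([0,0,-1.]);z=np.cross(x,y)
    return R.from_matrix(np.c_[x,y,z]).as_rotvec()
E
python3 - <<'E'
from h import *
print(R.from_rotvec(manip.get_ee_rot()).as_matrix().round(2).tolist(), manip.get_joint_positions())
for th in (0,90,-90):
  for p in [(.6,0,.35),(.36,.22,.3)]:
    q=manip.solve_ik(p,down(np.radians(th)));print(th,p,None if q is None else np.round(q,2))
E
```

```text
[[-0.0, 0.36, 0.93], [-0.0, 0.93, -0.36], [-1.0, -0.0, 0.0]] [ 1.18599176e+00  4.23308649e-01  1.63005952e+00 -4.17091969e-05
  1.08858753e+00 -1.90071314e-02]
0 (0.6, 0, 0.35) [-0.02  0.29  1.59 -0.    1.26 -0.02]
0 (0.36, 0.22, 0.3) [ 0.52  0.05  2.01 -0.    1.08  0.52]
90 (0.6, 0, 0.35) [-0.02  0.29  1.59 -0.    1.26 -1.59]
90 (0.36, 0.22, 0.3) [ 0.52  0.05  2.01 -0.    1.08 -1.05]
-90 (0.6, 0, 0.35) [-0.02  0.29  1.59 -0.    1.26  1.55]
-90 (0.36, 0.22, 0.3) [ 0.52  0.05  2.01 -0.    1.08  2.09]
```

Run:
```python
from h import *
import pickle
for n,p in [("B",(.40,.2,.28)),("A",(.62,0,.35))]:
    manip.move_to(p,down(np.pi/2)); manip.hold(.2)
    c=wristcam(); pickle.dump(c,open(f"w{n}.pkl","wb")); cv2.imwrite(f"pics/w{n}.png",c["image"][:,:,::-1])
    print(manip.get_time(),manip.get_position())
```

```text
2.1583 [0.39994237 0.20053308 0.2799002 ]
3.575 [0.61954863 0.00103764 0.34999034]
```

View pics/wB.png

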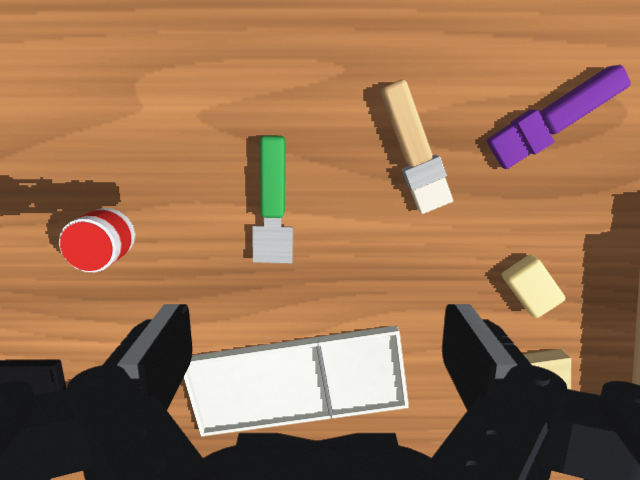

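View pics/wA.png

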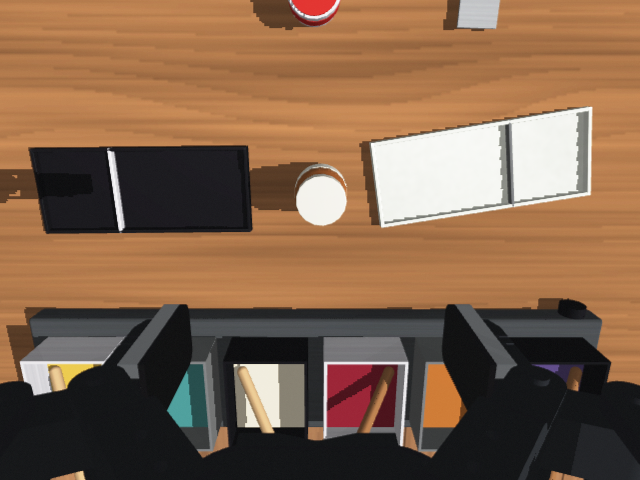

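Run:
```python
from h import *
import pickle
c=pickle.load(open("wA.pkl","rb"));h=hsv(c)
for k,r in [("white",(355,95,610,240)),("black",(20,138,262,240))]:
    m=np.zeros(h.shape[:2],bool);sl=np.s_[r[1]:r[3],r[0]:r[2]]
    m[sl]=(h[sl][...,1]<50)&(h[sl][...,2]>90) if k=="white" else (h[sl][...,2]<50)|((h[sl][...,2]>120)&(h[sl][...,1]<60))
    m=cv2.morphologyEx(m.astype(np.uint8),cv2.MORPH_OPEN,np.ones((5,5)))
    m=cv2.morphologyEx(m,cv2.MORPH_CLOSE,np.ones((9,9)))
    ct=max(cv2.findContours(m,0,cv2.CHAIN_APPROX_NONE)[0],key=cv2.contourArea)
    P=ray(c,cv2.convexHull(ct)[:,0],.011)[:,:2]*1000
    rc=cv2.minAreaRect(P.astype(np.float32));print(k,rc)
    ap=cv2.approxPolyDP(cv2.convexHull(ct),6,True)[:,0];print(ap.tolist(),np.round(ray(c,ap,.012)[:,:2]*1000).tolist())
    d=np.zeros_like(m,bool)
    d[sl]=((h[sl][...,2]>110)&(h[sl][...,1]<60)) if k=="black" else (h[sl][...,2]<150)&(h[sl][...,1]<60)&(h[sl][...,2]>40)
    for st,ce,_ in comps(d,80): print('  div',st,ce.round(),np.round(ray(c,ce,.012)[0]*1000,1))
c=pickle.load(open("wB.pkl","rb"));h=hsv(c);H,S,V=h[...,0],h[...,1],h[...,2]
mk=masks(c)
def rect(m,z,n):
    ct=cv2.findContours(m.astype(np.uint8),0,cv2.CHAIN_APPROX_NONE)[0]
    ct=max(ct,key=cv2.contourArea);P=ray(c,ct[:,0],z)[:,:2]*1000
    rc=cv2.minAreaRect(P.astype(np.float32));print(n,np.round(rc[0],1),np.round(rc[1],1),round(rc[2],1),np.round(cv2.boxPoints(rc)).tolist());return rc
rect(mk["green"],.02,"green")
def box(r,mm):
    m=np.zeros(mm.shape,bool);sl=np.s_[r[1]:r[3],r[0]:r[2]];m[sl]=mm[sl];return m
rect(box((240,210,300,270),(S<50)&(V>110)),.012,"blade")
rect(box((395,150,460,220),(S<80)&(V>110)),.014,"ferr+head")
print(h[120,405],h[190,430],h[60,300],h[175,420],h[120,360])
rect(box((375,75,440,170),(S<125)&(V>150)&(H>8)),.02,"wood")
r=max(comps(mk["red"],200),key=lambda q:q[0][4]);print(r[0],r[1],ray(c,r[1],.045))
```

```text
white ((611.0369262695312, 179.05511474609375), (94.91600036621094, 231.56764221191406), 9.380365371704102)
[[591, 107], [589, 194], [380, 225], [370, 142]] [[547.0, 285.0], [638.0, 299.0], [673.0, 73.0], [583.0, 58.0]]
  div [ 385  112  203  112 1965] [533. 166.] [608.  233.5  12. ]
  div [369 142  12  84 112] [374. 182.] [625.   64.7  12. ]
black ((634.6572265625, -186.06082153320312), (94.13619995117188, 231.46383666992188), 0.5398017168045044)
[[247, 147], [249, 231], [45, 230], [32, 148]] [[588.0, -71.0], [680.0, -73.0], [679.0, -301.0], [589.0, -298.0]]
  div [107 148  18  83 549] [116. 190.] [ 633.6 -215.7   12. ]
green [388.5 161.3] [21.9 73. ] 88.8 [[352.0, 151.0], [425.0, 150.0], [425.0, 171.0], [352.0, 173.0]]
blade [449.8 159.1] [37.7 44.1] 89.1 [[428.0, 141.0], [472.0, 140.0], [472.0, 178.0], [428.0, 178.0]]
ferr+head [396.3 304.2] [46.6 34.4] 21.4 [[368.0, 312.0], [381.0, 280.0], [424.0, 297.0], [412.0, 329.0]]
[ 18  95 232] [ 24  15 247] [ 14 145 193] [105   2 205] [ 13 145 193]
wood [345.8 285.2] [83.3 27.9] 20.7 [[302.0, 284.0], [312.0, 257.0], [390.0, 287.0], [380.0, 313.0]]
[  61  223   51   48 1902] [ 85.93585699 246.09043113] [[ 4.44716833e-01 -3.07094101e-04  4.50000000e-02]]
```

```bash
cat >> h.py <<'E'
def pick(xy,th,z,pre,f):
    o=down(np.radians(th))
    manip.command_gripper(pre)
    manip.move_to((*xy,.15),o)
    manip.servo_line((*xy,z+.012),rate=.15); f0=manip.get_contact_force()
    manip.servo_line((*xy,z),rate=.04)
    print("descend dF",np.round(manip.get_contact_force()-f0,1))
    manip.command_gripper(0,f)
    print("width",manip.get_width(),"F",np.round(manip.get_contact_force(),1))
    manip.servo_line((*xy,z+.02),rate=.05);manip.servo_line((*xy,.2),rate=.25)
    print("lifted width",manip.get_width(),"F",np.round(manip.get_contact_force(),1),"t",manip.get_time())
def place(xy,th,z,op):
    o=down(np.radians(th))
    manip.move_to((*xy,.2),o)
    manip.servo_line((*xy,z+.02),rate=.15); f0=manip.get_contact_force()
    manip.servo_line((*xy,z),rate=.03); manip.hold(.2)
    print("place dF",np.round(manip.get_contact_force()-f0,1),manip.get_position())
    manip.command_gripper(op); manip.hold(.2)
    print("open",manip.get_width(),np.round(manip.get_contact_force(),1))
    manip.servo_line((*xy,z+.04),rate=.06);manip.servo_line((*xy,.25),rate=.25)
    print("t",manip.get_time())
def snap(n,w="wrist"):
    c=wristcam() if w=="wrist" else manip.camera(w)
    cv2.imwrite(f"pics/{n}.png",c["image"][:,:,::-1]);return c
E
python3 - <<'E'
from h import *
pick((.3530,-.3010),0,.036,.082,40)
snap("y1")
E
```

```text
descend dF [-0.6 -0.6 -0.1]
width 0.049222385021321494 F [-1.3  0.1  5.7]
lifted width 0.04930186062295914 F [-0.8  0.3 -1.6] t 8.4
```

View pics/y1.png

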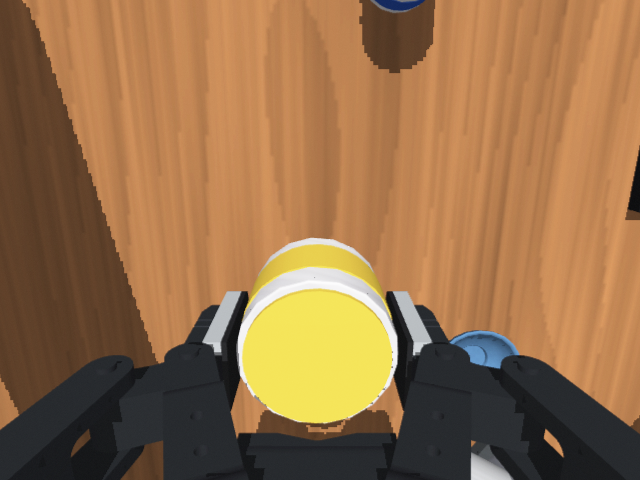

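The yellow tin is held upright between both pads, with its top disc centred at about (318,355).

Run:
```python
from h import *
place((.5992,.2500),9.4,.0408,.066)
snap("y2")
```

```text
place dF [-0.2 -0.3 -0.4] [0.59924177 0.25002343 0.04074791]
open 0.06617750503994332 [0.1 0.6 0. ]
t 14.85
```

View pics/y2.png

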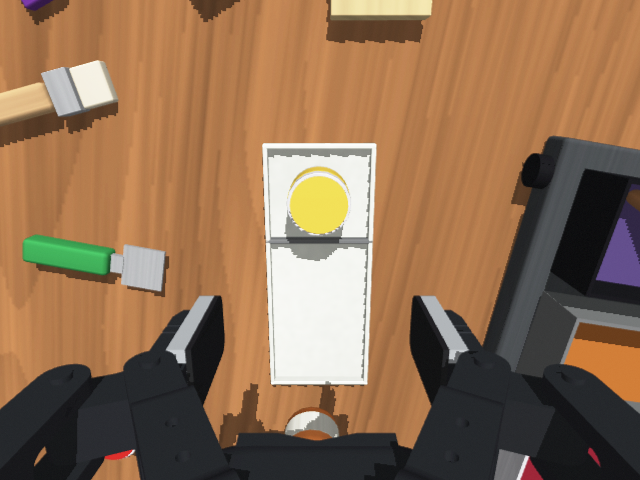

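The yellow tin stands mid-bay at (318,200), clear of the rims and the divider. The brush is next.

Run:
```python
from h import *
pick((.3544,.2876),111.3,.026,.044,40)
snap("b1")
```

```text
descend dF [0.9 0.2 1.1]
width 0.020896229829620076 F [-0.4 -0.2  4.8]
lifted width 0.020739811882069612 F [-0.1 -0.1 -0.6] t 19.575
```

View pics/b1.png

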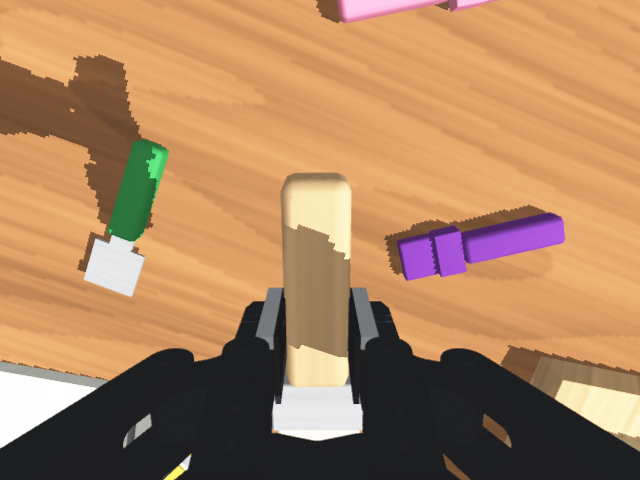

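Run:
```python
from h import *
c=wristcam();p=manip.get_position();Rm=R.from_rotvec(manip.get_ee_rot()).as_matrix()
for uv in [(284,200),(350,200),(316,175)]:
    P=ray(c,uv,.194)[0]; print(uv,np.round((P-p)@Rm*1000,1))
```

```text
(284, 200) [  4.5  -9.3 -45.2]
(350, 200) [  4.5  10.4 -45.2]
(316, 175) [  4.5   0.3 -52.7]
```

The handle lies straight in the jaws. Its end is 52.7 mm behind the grip, against 52 mm expected. I'll place it now.

Run:
```python
from h import *
place((.6164,.1468),9.4,.0308,.044)
snap("b2"); snap("b2s","side")
```

```text
place dF [-0.1 -0.7  0.5] [0.61646914 0.14682762 0.03083035]
open 0.04348639457616387 [-0.8  0.3  0.2]
t 25.2833
```

View pics/b2.png

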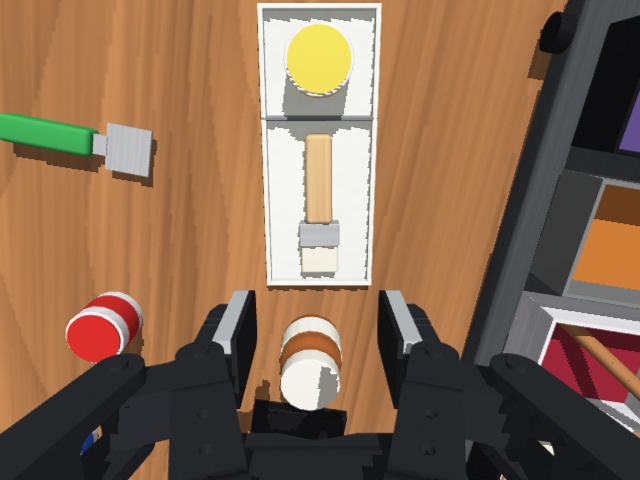

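The brush lies flat and centred in the long bay, from (318,135) to (320,272), and the jar is still standing at (312,365). The red tin is next.

Run:
```python
from h import *
pick((.4452,-.0008),0,.036,.082,40)
snap("r1")
place((.6356,-.2580),0.5,.0408,.066)
snap("r2")
```

```text
descend dF [0.  1.1 0.8]
width 0.0489007802346184 F [-0.9  0.1  5.1]
lifted width 0.04925833808152726 F [-0.4  0.9 -1.7] t 29.775
place dF [-0.2 -0.4  0.1] [ 0.63562316 -0.2580307   0.04074204]
open 0.0660672065589258 [ 0.4 -0.3 -0.7]
t 35.2833
```

View pics/r2.png

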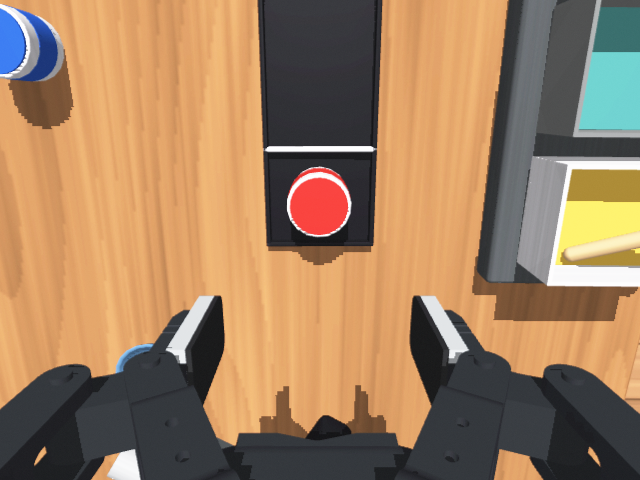

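The red tin stands mid-bay at (318,200). The scraper is next.

Run:
```python
from h import *
pick((.4037,.1607),88.8,.026,.044,40)
c=snap("s1");p=manip.get_position();Rm=R.from_rotvec(manip.get_ee_rot()).as_matrix()
m=masks(c)["green"];st,ce,mm=max(comps(m),key=lambda q:q[0][4])
top=np.argwhere(mm)[0][::-1];print(st,ce,np.round((ray(c,[ce[0],st[1]+2],.194)[0]-p)@Rm*1000,1))
```

```text
descend dF [ 0.3 -0.7 -1.1]
width 0.020753039263060817 F [-0.7 -0.5  4.2]
lifted width 0.020809984080229934 F [ 0.1 -0.5 -1.3] t 40.45
[  282   173    70   213 13697] [316.66459809 276.75271957] [  4.7   0.5 -52.5]
```

View pics/s1.png

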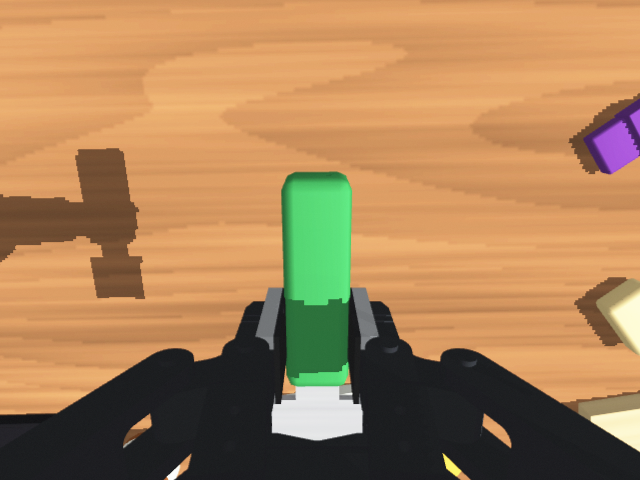

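The scraper sits straight in the jaws, with the handle end 52.5 mm behind the grip. I'll place it now, then check everything.

Run:
```python
from h import *
import pickle
place((.6353,-.1372),0.5,.0308,.044)
manip.command_gripper(.08)
manip.move_to((.62,0,.35),down(np.pi/2)); manip.hold(.2)
c=snap("f1");pickle.dump(c,open("wF.pkl","wb"));
for n in ["scene","side"]:
    c=snap("f"+n,n);m=masks(c)
    for k in ("yellow","red","blue"):
        for st,ce,_ in comps(m[k],80): print(n,k,st,np.round(ray(c,ce,.045 if k=="blue" else .049)[0],4))
print(manip.get_time())
```

```text
place dF [-0.1  0.5  1. ] [ 0.63538459 -0.13721286  0.03080871]
open 0.04425754630605055 [ 0.  -0.7  0.2]
t 46.3
scene yellow [431 282  20  16 254] [0.6006 0.2503 0.049 ]
scene red [  1 205  14  15  83] [ 0.2501 -0.7035  0.049 ]
scene red [186 335  19   9 108] [ 0.6468 -0.2568  0.049 ]
scene red [348 399  27  38 636] [0.8354 0.0393 0.049 ]
scene red [355 435  12  20 100] [0.8879 0.029  0.049 ]
scene red [371 435  11  18  99] [0.8939 0.0585 0.049 ]
scene blue [241 233  18  13 194] [ 0.408  -0.1411  0.045 ]
side yellow [294  85  35  13 286] [0.5505 0.7153 0.049 ]
side yellow [358 166  19  11 162] [0.5994 0.2499 0.049 ]
side yellow [624 315  16  18 157] [ 0.8892 -0.2702  0.049 ]
side yellow [596 318  25  17 235] [ 0.8496 -0.264   0.049 ]
side red [462 331  29  24 522] [ 0.6354 -0.2587  0.049 ]
side red [460 356  30  14 223] [ 0.6148 -0.2944  0.049 ]
side blue [299 300  27  20 415] [ 0.4059 -0.1426  0.045 ]
48.325
```

View pics/f1.png

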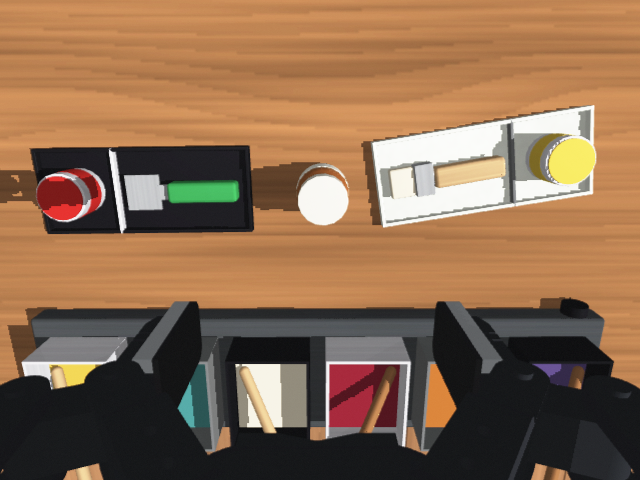

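View pics/fside.png

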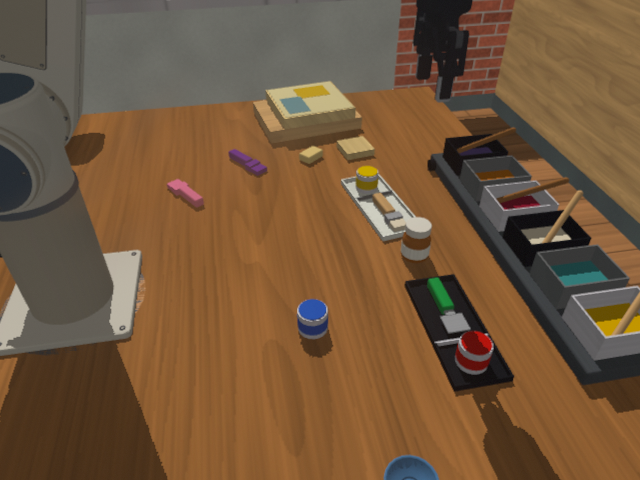

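The final views show both tins upright in the short bays, red at (70,195) and yellow at (563,160). Both tools lie flat inside the long bays. The blue tin measures the same as at the start, and the jar still stands between the trays at (322,200).

Run:
```python
from rig import manip
manip.sign_off(); print(manip.get_time())
```

```text
the job is handed in; nothing more can be done
the job is handed in; nothing more can be done
```

Both kits are made up and the job is handed in, at about 48 s of the 102 s allowed. The white tray has the yellow tin and the brush; the black tray has the red tin and the scraper. The tins stand upright in the short bays, and the tools lie flat, top side up, in the long bays.

**Last checks:**
- **Tins:** the yellow tin is within about 2 mm of its bay centre in both fixed views, and the red tin within about 1 mm in the side view.
- **Tools:** in the wrist view both lie clear of the rims and dividers.
- **Left in place:** the blue tin's position had not changed, and the jar looks unmoved in the pictures; I did not measure it.
- **Forces:** readings taken at each pick and place stayed under 6 N.

**One check disagreed:** the scene camera put the red tin 11 mm off in x. Its colour patch there was only 9 rows high, so I think shading cut it off. I relied on the side and wrist views, which show the tin centred.

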